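Hang the eight-channel pipette on the charging place

TASK

The electronic eight-channel pipette (blue trim) on the single bench stand needs charging. Lift it off and hang it by its hook on the black charging adapter in the middle of the rack, lowering it between the two pipettes that already hang there without dislodging them, and press it gently down until it snaps fully home on the charging contact. Then let go, without dropping it at any time, and leave everything else as it is.

Things in the scene. Friction and masses are not known exactly. Their poses are not given: they have to be found in the camera images.
- epip: Electronic eight-channel pipette, white, blue trim, display, 0.18-0.28 kg, hung upright on the bench stand. Origin on its axis at the nozzle ends (underside); z up, front (display) -x, hook at +x. Above origin: nozzles 0-22 mm; head 22-62, 84 wide (y), 26 deep (x); shoulder to 76, 54 wide; neck to 100, 24 across; handle 100-218; button to 232.
- epip_handle (a point): Place to grip the electronic pipette: on its axis, 197 mm above its origin. The handle is 30 mm wide in y with flat sides (good to pinch) and 34 mm deep in x, from 100 to 218 mm above the origin; the button above it is 22 mm across and ends at 232 mm. The hook is on its +x face. Axes as epip.
- epip_hook (a point): Middle of the underside of its hook arm (the face that sits on a bar or adapter): 25.5 mm behind the axis (x), 176 mm above the origin. The arm is 14 mm wide, 9 mm thick, ending in a tongue 12 mm wide, x = 34 to 40 mm from the axis, that hangs 18 mm below this face. The free gap between handle back (x = 17) and tongue (x = 34) takes the bar.
- epip_bead (a point): Midpoint between two steel beads (3 mm radius, along x) on the hook arm's sides, 4 mm above the arm's underside; they stand out to 11 mm either side of the middle and snap below the adapter's sprung rollers. Axes as epip.
- pip_left: Manual eight-channel pipette with orange trim, hanging loosely at the rack's +y place; same shape, size and axes as epip but without beads, 0.19 kg. It must stay hanging where it is.
- pip_right: Manual eight-channel pipette with green trim, hanging loosely at the rack's -y place; same shape, size and axes as epip but without beads, 0.19 kg. It must stay hanging where it is.
- rack: Pipette rack, white base 310 x 130 mm, aluminium bars, fixed. Origin on the bench straight below the axis of a pipette hung at the middle place; x points from the pipettes back to the hang bar, y along the bar. Outer places are 91 mm either side: about 7 mm are left on each side of the middle pipette's head. A rest bar 68-82 mm up stops the heads' backs (front at x = 13 mm, 16.5 mm at the middle place).
- hang_bar (a point): Middle of the rack's hang bar, 195 mm above the bench, x = 28 mm in the rack's frame. The bar is 12 mm thick (x = 22 to 34 mm), 22 mm high, top 206 mm above the bench, and is cut away for 40 mm either side of the adapter. A tie bar runs behind it at x = 59 to 67 mm, top 196 mm above the bench. Axes as rack.
- middle_place (a point): NOMINAL middle of the black charging adapter's seat: x = 25.5 mm on the rack, 206 mm above the bench. The adapter is clamped on the column by hand: its real seat is up to 10 mm higher or lower than this (sideways true), which is not measured: find it by feel. Seat rigid, 11 mm thick (x), 20 mm wide (y). Adapter and rack stand 30 N; 10 to 15 N is plenty. Axes as rack.
- catch (a point): NOMINAL midpoint between the adapter's two sprung rollers, 9.9 mm above its seat (same unmeasured 10 mm up or down). Rollers are 18 mm apart in y, in cheeks whose inner faces are 18 mm from the middle, tops 16 mm above the seat. The beads meet them with the hook 11 mm above the seat; they need about 4 to 9 N of push to pass (the pipette's weight is not enough), then hold it down.
- charge_pin (a joint): Travel (m) of the stiffly sprung brass charging pin in the middle of the adapter's seat: 0 = free, 5 mm proud; 0.005 = pressed flush by a hook that is fully home. Its spring (about 6 N) pushes a hook that was not pressed right down back up; a snapped-in pipette keeps it at about 0.003 or more when let go.
- stand: Single bench stand, grey base 130 x 110 mm, fixed; the electronic pipette hangs on its steel blade (x = 22 to 34 mm, 14 mm wide, top 206 mm above the bench). Origin on the bench straight below the pipette's axis; x points back to the blade. The pipette must be raised 18 mm or more for its hook's tongue to clear the blade.
- tip_box: Box of yellow pipette tips, 85 x 120 mm, 52 mm high, fixed; origin at the middle of its underside.
- reagent: Small amber reagent bottle, 48 mm across, 95 mm high, loose; origin at the middle of its underside; leave it standing.

How it is judged:
On the way, in this order (a step that is already met when the one before it is completed fails the run):
1. the electronic pipette is lifted off the bench stand, held by the fingers (contact force between epip and the fingers above 1 N and contact force between epip and stand below 0.05 N and distance of epip from where it was at the start of the episode above 0.03 m), for 0.1 s.
2. the electronic pipette is pressed home at the middle place, the charging pin pressed in (value of joint charge_pin above 0.0025 m and horizontal distance between epip_hook and middle_place below 0.008 m), for 0.2 s.
At the end, for the whole second after the job is handed in: The electronic pipette hangs released, at rest and upright (0.1 rad) on the adapter, hook within 8 mm horizontally of the middle place, charging pin in by over 2.5 mm; neighbours hang at rest within 12 mm and 0.1 rad; bottle moved under 20 mm (all of step 2 and angle between each of epip, pip_left, pip_right's own z axis and vertical below 0.1 rad and linear speed of each of epip, pip_left, pip_right below 0.02 m/s and distance of each of pip_left, pip_right from where it was at the start of the episode below 0.012 m and distance of reagent from where it was at the start of the episode below 0.02 m); the robot touches nothing.
It fails at once if a neighbouring pipette is dislodged (moved by more than 20 mm or tilted by more than 0.15 rad) (distance of any of pip_left, pip_right from where it was at the start of the episode above 0.02 m or angle between any of pip_left, pip_right's own z axis and vertical above 0.15 rad).
It fails at once if the pipette or the fingers press on the rack or its charging adapter with more than 30 N (contact force between any of epip, the fingers and rack above 30 N).
It fails at once if the electronic pipette is dropped (faster than 0.25 m/s with no finger on it) (contact force between epip and the fingers below 0.02 N and linear speed of epip above 0.25 m/s).
It fails at once if the reagent bottle is knocked over or pushed by more than 30 mm (angle between reagent's own z axis and vertical above 0.3 rad or distance of reagent from where it was at the start of the episode above 0.03 m).
It also fails if it takes over 54 s, if anything falls off the work surface, if the arm or the gripper's body presses on something with over 40 N, if the wrist force passes 120 N, or if a joint passes its speed limit or range.

ROBOT

A 7-joint arm with a two-finger parallel gripper is mounted at the origin on the work surface. World frame = base frame: x ahead of the robot, y to its left, z up, the work surface at z = 0. Lengths are in m, angles in rad, forces in N, time in s.
With the tool pointing down it reaches from about 0.4 to 0.85 m from the base axis. Payload 4.5 kg.
Tool frame: the origin (TCP) lies midway between the tips of the shut fingers; the grasp point (between the pads) lies 19 mm behind it; y points along the fingers, z is the direction in which the jaws open and shut, and the axes are right-handed (so a half turn about y gives the same grasp; the last joint's range is limited). The gripper opens to 88 mm and grips with 3 to 60 N. Pads are 18 mm wide; open, the fingers measure 123 mm over their backs; the gripper's body (75 mm by 187 mm) begins 45 mm behind the grasp point.
Start: joints at [1.365, 0.689, -0.195, 1.565, 0.157, 0.902, -0.215], TCP at [0.148, -0.607, 0.239] pointing down, gripper open.
Joint ranges: [-3.01, 3.01], [-0.46, 2.08], [-1.47, 1.51], [0.13, 2.56], [-1, 4.14], [0.04, 2.09], [-2.66, 2.66]. Speed limits (rad/s): [2.57, 2.57, 3.14, 3.14, 3.14, 3.14, 3.14].

INTERFACE

Orientations are given as a unit quaternion [x, y, z, w].
In Python, from plant import r, snapshot, get_calibration, job, boxes_of gives the robot as it stands. The module is installed in compiled form; this text tells all that it offers.
- The arm moves only by the shell command python3 -m handwheel 'ROWS' [OPENING] [FORCE]. ROWS is JSON, a list that holds one entry, the list of rows, each a list of 6 numbers: the shift along the tool's x, y, z as a fraction of full scale, then the turn, a rotation vector about the tool's x, y, z as a fraction of full scale. In form: [[[x, y, z, wx, wy, wz], ...]]. A call has 1 to 12 rows; each row is the pose to reach, as a shift and turn from the pose commanded when the call began, along the tool's axes at that moment, turning the shorter way round; what a row does not reach only later rows make up. Full scale, the value 1, is 100 cm for a shift and 180 degrees for a turn. A row lasts 1/12 s, in which the tool goes at most 41.7 mm and 7.16 degrees, less where a joint would pass 70% of its speed; a pose out of reach is approached as far as the arm can. A call with a number of a shift or a turn outside -1 to 1 is refused whole. A call with a gripper value outside its range is refused whole. OPENING is the opening, from -1 (shut) to 1 (fully open), set as the call begins (- or left out, the last holds). The fingers move at their own pace and stop on an object; FORCE is the grip in N (left out, the last holds). Time passes only in rows, so rows that repeat a pose let the fingers close. It gives the time, the measured TCP pose, the force and the opening at its end, in the units of the state.
- r.get_state(): the state, without advancing time (a new reading comes with each control period).
- snapshot(name): name is "scene" or "top"; returns the picture (400x640x3 uint8, red, green, blue); there is no depth.
- get_calibration(name): a dict with "fx", "fy", "cx", "cy" (pixels), "T" (4x4, takes a point from camera to world coordinates). Camera axes: x right, y down, z forward; pixel columns grow to the right and rows downward; lengths in m; the calibration is good to about 2 mm. A picture is of the moment at which its call begins. get_calibration takes no time and is no camera call.
- job.finish_job(): hands the job in, once; it reports no verdict.
Trained networks look in the newest picture that a camera, given by its name, has taken for a name from the list of things; names that differ only in an ending like _2 or _b are one class to them, and where a whole thing is asked for, a point or a joint stands for the part that bears it (a point fixed in the world has none). Each returns a list of dicts, best first, with "confidence" (0 to 1); they miss things now and then, are a little off and sometimes report something else, mostly with a low value. They report only what shows in the picture. A call takes as long as a camera call.
- boxes_of(thing, camera): "bbox" ([left, top, right, bottom] in pixels, round what is visible of it).
The state is a dict: "clock": time; "q": joint angles; "qd": joint speeds; "joint_torque": joint torques, N m; "tool_pos": TCP position; "eef_rot": TCP orientation; "contact_force": force on the tool from outside, world axes, zero at the start; "moment": the same for the moment, N m; "opening": opening from 0.0 (shut) to 1.0 (fully open).
Only numpy, scipy, OpenCV 4.12 (cv2) and the standard library are available. Lean on these libraries where they do the work, as an engineer would, in place of code of your own. Each camera call takes 0.05 s, during which the arm holds its last target. There are 200 camera calls.

## Working session

There is one attempt and no reset: what is moved stays moved. The work goes in short steps, Python scripts to look and compute and a shell command to move; the robot and the scene stay as the last step left them, time stands still between calls to the robot, and variables do not carry over. Pictures are saved under pics/ and viewed, about 8 in all and at most 12, crops included, and the job is handed in when it is done.

```bash
mkdir -p pics
python3 - <<'E'
from plant import r, snapshot, get_calibration, job, boxes_of
import cv2, numpy as np
s=r.get_state(); print(s)
for c in ["scene","top"]:
    im=snapshot(c); cv2.imwrite(f"pics/{c}0.png",im[:,:,::-1])
    k=get_calibration(c); print(c,k["fx"],k["fy"],k["cx"],k["cy"],np.round(k["T"],4).tolist())
    for n in ["epip","pip_left","pip_right","rack","stand","tip_box","reagent"]:
        print(n,[(np.round(b["bbox"],1).tolist(),round(b["confidence"],2)) for b in boxes_of(n,c)][:3])
print(r.get_state()["clock"])
E
```

```text
{'clock': 0.0, 'q': array([ 1.36482593,  0.69000962, -0.19451239,  1.56634508,  0.15731307,
        0.90250535, -0.21509968]), 'qd': array([ 6.22277370e-04,  1.19565964e-05,  1.07969305e-03, -1.97522169e-03,
       -1.46426733e-03, -1.54789589e-04,  1.25185505e-03]), 'joint_torque': array([-6.64208869e-05, -5.27555251e+01, -1.26668092e+00, -1.53428149e+01,
       -5.25680243e-02,  6.51127542e-03,  1.69577279e-04]), 'tool_pos': array([ 0.14821991, -0.60651218,  0.23789372]), 'eef_rot': array([-0.08473102,  0.70267693, -0.70137756,  0.08447075]), 'contact_force': array([-1.03347986,  0.09544951, -0.56939696]), 'moment': array([-0.02005264,  0.05603066,  0.0100181 ]), 'opening': 1.0014147046524233}
scene 498.393156951655 498.393156951655 323.0824690985273 202.42468493237925 [[-0.8215, 0.4365, -0.3669, 0.9564], [0.57, 0.6464, -0.5072, 0.5202], [0.0158, -0.6258, -0.7798, 1.0156], [0.0, 0.0, 0.0, 1.0]]
epip [([365.4, 240.4, 407.4, 315.9], 0.75)]
pip_left [([288.9, 160.1, 319.5, 235.4], 0.89), ([366.9, 240.2, 407.6, 312.2], 0.62)]
pip_right [([258.6, 104.5, 285.1, 165.7], 0.71)]
rack [([244.4, 112.4, 332.7, 264.2], 0.68)]
stand []
tip_box [([366.8, 187.7, 421.3, 242.7], 0.98), ([259.1, 103.1, 283.9, 165.0], 0.28), ([369.2, 242.1, 407.5, 315.8], 0.17)]
reagent [([308.0, 356.6, 328.7, 393.3], 0.69)]
top 430.42849224081556 430.42849224081556 317.18982900083716 204.954102977974 [[-0.002, -0.998, 0.0636, 0.5185], [-1.0, 0.0024, 0.0068, -0.0434], [-0.0069, -0.0636, -0.998, 1.2001], [0.0, 0.0, 0.0, 1.0]]
epip [([210.7, 206.1, 250.6, 228.4], 0.96)]
pip_left [([322.6, 193.6, 354.8, 223.1], 0.98)]
pip_right [([390.7, 206.6, 430.8, 233.6], 0.7)]
rack [([308.3, 183.9, 445.8, 248.0], 0.65)]
stand [([216.4, 187.4, 260.7, 238.2], 0.75)]
tip_box [([280.8, 268.1, 326.4, 308.3], 0.67)]
reagent [([214.4, 134.2, 229.9, 155.2], 0.85)]
0.8
```

Run:
```python
import cv2
a=cv2.imread("pics/scene0.png");b=cv2.imread("pics/top0.png")
cv2.imwrite("pics/s1.png",cv2.resize(a[80:330,200:460],None,fx=2.3,fy=2.3,interpolation=cv2.INTER_CUBIC))
cv2.imwrite("pics/t1.png",cv2.resize(b[120:320,190:460],None,fx=2.9,fy=2.9,interpolation=cv2.INTER_CUBIC))
```

```text
(no output)
```

View pics/s1.png

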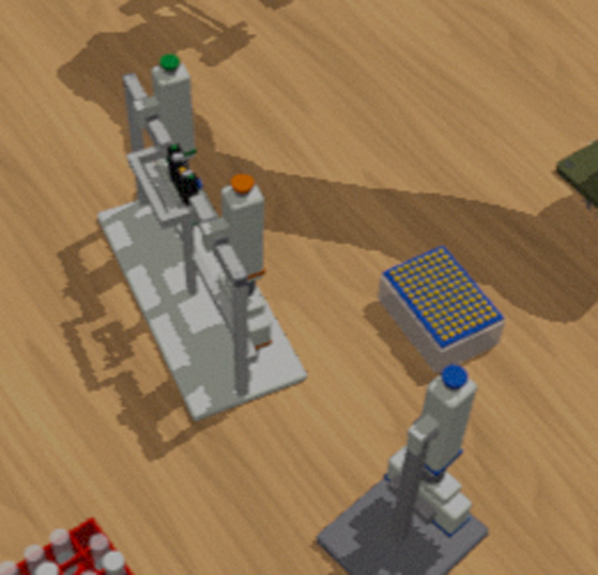

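View pics/t1.png

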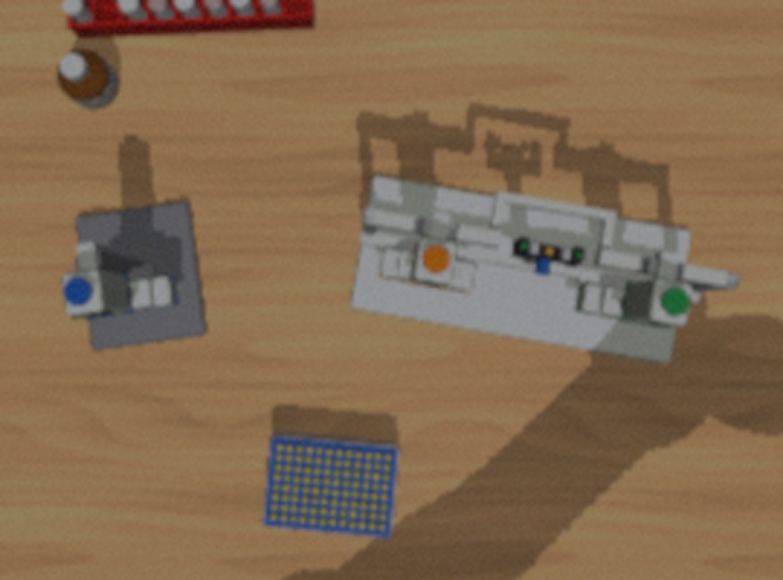

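The stand with the blue-trimmed pipette is at top pixel (218,221). The rack has the orange pipette at (340,209) and the green one at (422,223). The black adapter with its brass pin shows at top (379,207) and scene (280,155). Next I'll triangulate the coloured parts.

```bash
cat > h.py <<'E'
from plant import r, snapshot, get_calibration, job, boxes_of
import cv2, numpy as np
from scipy.spatial.transform import Rotation as R
def ray(c,p):
    k=get_calibration(c); T=np.array(k["T"])
    d=T[:3,:3]@np.array([(p[0]-k["cx"])/k["fx"],(p[1]-k["cy"])/k["fy"],1]); return T[:3,3],d/np.linalg.norm(d)
def atz(c,p,z):
    o,d=ray(c,p); return (o+d*(z-o[2])/d[2])
def tri(p1,p2):
    A=np.zeros((3,3));b=np.zeros(3)
    rs=[ray("scene",p1),ray("top",p2)]
    for o,d in rs:
        M=np.eye(3)-np.outer(d,d);A+=M;b+=M@o
    x=np.linalg.solve(A,b); return x,[np.linalg.norm((np.eye(3)-np.outer(d,d))@(x-o)) for o,d in rs]
def proj(c,X):
    k=get_calibration(c); T=np.array(k["T"]); q=T[:3,:3].T@(np.asarray(X)-T[:3,3]); return np.array([q[0]/q[2]*k["fx"]+k["cx"],q[1]/q[2]*k["fy"]+k["cy"]])
def blob(im,lo,hi,win,smin=120,vmin=60):
    x0,y0,x1,y1=win; h=cv2.cvtColor(im[y0:y1,x0:x1],cv2.COLOR_BGR2HSV)
    m=cv2.inRange(h,(lo,smin,vmin),(hi,255,255)); n,l,st,ce=cv2.connectedComponentsWithStats(m)
    return sorted([(int(st[i,4]),np.round(ce[i]+[x0,y0],2).tolist(),(st[i,:4]+[x0,y0,0,0]).tolist()) for i in range(1,n)],reverse=True)[:3]
def tool():
    s=r.get_state(); return s["tool_pos"],R.from_quat(s["eef_rot"]),s
E
python3 - <<'E'
from h import *
s=cv2.imread("pics/scene0.png");t=cv2.imread("pics/top0.png")
B={}
for n,lo,hi,ws,wt in [("blue",100,125,(365,230,420,260),(200,205,235,235)),("orange",5,18,(290,150,320,170),(325,195,355,222)),("green",50,85,(260,95,285,115),(410,210,435,235)),("brass",12,30,(270,145,290,165),(370,200,390,215))]:
    a=blob(s,lo,hi,ws,100,50);b=blob(t,lo,hi,wt,100,50);print(n,a[:2],b[:2])
    if a and b:
        x,e=tri(a[0][1],b[0][1]);print("  tri",x.round(4),np.round(e,4),"scene@.26",atz("scene",a[0][1],.259).round(4),"top@.26",atz("top",b[0][1],.261).round(4))
# base corners from crop t1 (rack, stand)
f=lambda u,v:(190+u/2.9,120+v/2.9)
for n,z,ps in [("rack",.012,[(375,177),(690,230),(668,361),(352,307)]),("stand",.01,[(78,213),(188,200),(206,332),(94,350)])]:
    P=[atz("top",f(*p),z)[:2] for p in ps];print(n,np.round(P,4).tolist(),"c",np.mean(P,0).round(4),"edges",[ (round(float(np.linalg.norm(P[i]-P[i-1])),3),round(float(np.degrees(np.arctan2(*(P[i]-P[i-1])[::-1]))),1)) for i in range(4)])
p,q,_=tool();print(p,q.as_matrix().round(3))
E
```

```text
blue [(88, [396.97, 243.33], [392, 238, 11, 11]), (3, [392.0, 230.0], [391, 230, 3, 1])] [(63, [216.3, 220.03], [212, 216, 9, 9]), (1, [226.0, 228.0], [226, 228, 1, 1])]
  tri [0.5453 0.1837 0.262 ] [0.0007 0.0007] scene@.26 [0.5431 0.1827 0.259 ] top@.26 [0.5459 0.1834 0.261 ]
orange [(447, [304.7, 157.39], [290, 150, 30, 20])] [(68, [339.97, 208.94], [336, 205, 9, 9])]
  tri [ 0.5686 -0.0861  0.268 ] [0.0006 0.0006] scene@.26 [ 0.5634 -0.093   0.259 ] top@.26 [ 0.5695 -0.0868  0.261 ]
green [(45, [273.31, 106.73], [270, 104, 8, 7])] [(57, [422.42, 223.49], [418, 220, 9, 8])]
  tri [ 0.5367 -0.2654  0.2615] [0.0009 0.0009] scene@.26 [ 0.5347 -0.2673  0.259 ] top@.26 [ 0.5374 -0.266   0.261 ]
brass [(85, [286.54, 151.64], [282, 145, 8, 19]), (10, [278.6, 153.1], [277, 152, 4, 4])] [(12, [378.92, 206.33], [377, 205, 4, 4])]
  tri [ 0.5708 -0.1727  0.2147] [0.0088 0.0088] scene@.26 [ 0.586  -0.1284  0.259 ] top@.26 [ 0.575  -0.1718  0.261 ]
rack [[0.6607, -0.0414], [0.6091, -0.3414], [0.4848, -0.3184], [0.5365, -0.0192]] c [ 0.5728 -0.1801] edges [(0.126, -10.1), (0.304, -99.8), (0.126, 169.5), (0.304, 80.2)]
stand [[0.6271, 0.2434], [0.6393, 0.1379], [0.513, 0.1198], [0.4961, 0.2264]] c [0.5689 0.1819] edges [(0.132, 7.4), (0.106, -83.4), (0.128, -171.9), (0.108, 99.0)]
[ 0.14848687 -0.60711399  0.23877651] [[-0.971  0.     0.238]
 [-0.238 -0.    -0.971]
 [-0.    -1.     0.   ]]
```

```bash
cat >> h.py <<'E'
EP=np.array([.5456,.1835,.030]); YS=7.8
RK=np.array([.5530,-.1762,0]); YR=-10.0
def delta(target,yaw):
    """rows to bring TCP to target with tool z = -(y axis of frame with yaw deg), pointing down"""
    p,q,s=tool(); c,sn=np.cos(np.radians(yaw)),np.sin(np.radians(yaw))
    Z=np.array([sn,-c,0]);Y=np.array([0,0,-1.]);T=R.from_matrix(np.c_[np.cross(Y,Z),Y,Z])
    print("p",p.round(4),"shift",q.inv().apply(np.asarray(target)-p).round(4),"turn",((q.inv()*T).as_rotvec()/np.pi).round(4),"F",s["contact_force"].round(2),"op",round(float(s["opening"]),3),"t",s["clock"])
E
python3 - <<'E'
from h import *
x,e=tri([278.6,153.1],[378.92,206.33]);print("pin",x.round(4),e)
Rz=R.from_euler('z',YR,degrees=True)
print("expected",RK+Rz.apply([.0255,0,.206]),"top@.2",atz("top",[378.92,206.33],.211))
for z in(.201,.211,.221): print(z,proj("top",RK+Rz.apply([.0255,0,z])),proj("scene",RK+Rz.apply([.0255,0,z])))
delta([EP[0],EP[1],.33],YS)
E
```

```text
pin [ 0.5781 -0.1791  0.2071] [np.float64(0.00018742081234494532), np.float64(0.00018742081234485788)]
expected [ 0.5781126  -0.18062803  0.206     ] top@.2 [ 0.57801693 -0.17868812  0.211     ]
0.201 [379.16898964 206.54683787] [278.30445487 154.59783083]
0.211 [379.76382097 206.28647976] [278.06320711 151.48477967]
0.221 [380.37076751 206.02081881] [277.81858144 148.32814005]
p [ 0.1485 -0.6071  0.2388] shift [-0.5736 -0.0913 -0.6736] turn [-0.     0.033 -0.   ] F [-0.05  0.01 -0.32] op 0.998 t 0.8
```

```bash
python3 -m handwheel '[[[0,-0.04,0,0,0,0],[0,-0.08,0,0,0,0],[-0.03,-0.091,-0.035,0,0.005,0],[-0.5736,-0.0913,-0.6736,0,0.033,0],[-0.5736,-0.0913,-0.6736,0,0.033,0],[-0.5736,-0.0913,-0.6736,0,0.033,0],[-0.5736,-0.0913,-0.6736,0,0.033,0],[-0.5736,-0.0913,-0.6736,0,0.033,0],[-0.5736,-0.0913,-0.6736,0,0.033,0],[-0.5736,-0.0913,-0.6736,0,0.033,0],[-0.5736,-0.0913,-0.6736,0,0.033,0],[-0.5736,-0.0913,-0.6736,0,0.033,0]]]' 1 30; python3 -c "
from h import *
delta([EP[0],EP[1],.33],YS)"
```

```text
clock: 1.8
tool_pos: [0.3355, -0.2341, 0.3294]
eef_rot: [0.048, -0.705, 0.706, -0.048]
contact_force: [1.2, -0.1, -0.7]
opening: 1.0
p [ 0.3355 -0.2341  0.3294] shift [-0.2647 -0.0007 -0.3853] turn [-0.0002 -0.0001 -0.0002] F [ 1.18 -0.09 -0.7 ] op 1.0 t 1.8
```

```bash
python3 -m handwheel '[[[-0.26,0,-0.38,0,0,0],[-0.26,0,-0.38,0,0,0],[-0.26,0,-0.38,0,0,0],[-0.26,0,-0.38,0,0,0],[-0.26,0,-0.38,0,0,0],[-0.26,0,-0.38,0,0,0],[-0.26,0,-0.38,0,0,0],[-0.26,0,-0.38,0,0,0],[-0.26,0,-0.38,0,0,0],[-0.26,0,-0.38,0,0,0],[-0.26,0,-0.38,0,0,0],[-0.26,0,-0.38,0,0,0]]]'; python3 -c "
from h import *
delta([EP[0],EP[1],.33],YS)"
```

```text
clock: 2.8
tool_pos: [0.5425, 0.1856, 0.3291]
eef_rot: [-0.051, 0.708, -0.703, 0.052]
contact_force: [-0.1, 1.3, 0.4]
opening: 0.998
p [0.5425 0.1856 0.3291] shift [-0.0028 -0.001   0.0026] turn [ 0.0024  0.0031 -0.001 ] F [-0.1   1.25  0.36] op 0.998 t 2.8
```

```bash
python3 -m handwheel '[[[0,0,0,0,0,0],[0,0,0,0,0,0],[0,0,0,0,0,0]]]'; python3 -c "
from h import *
delta([EP[0],EP[1],.216],YS)
im=snapshot('scene');cv2.imwrite('pics/s2.png',cv2.resize(im[150:350,300:480,::-1],None,fx=2.5,fy=2.5))"
```

```text
clock: 3.05
tool_pos: [0.5408, 0.1738, 0.329]
eef_rot: [0.047, -0.705, 0.706, -0.047]
contact_force: [-0.2, 0.1, -0.5]
opening: 1.0
p [0.5408 0.1738 0.329 ] shift [-0.0061  0.113  -0.0092] turn [-0.0006 -0.0007  0.0002] F [-0.2   0.14 -0.47] op 1.0 t 3.05
```

View pics/s2.png

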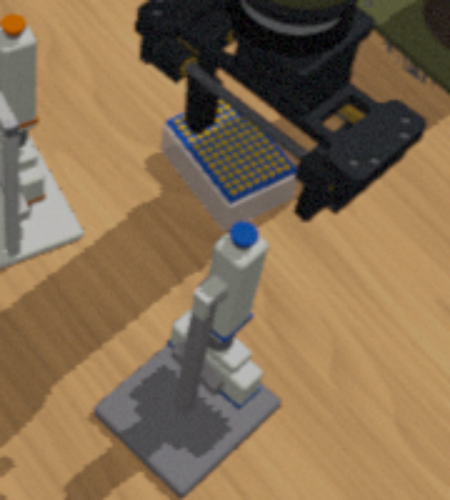

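The picture shows the open fingers above and in front of the stand, with tips at about (382,201) and (428,235). The pipette has not moved. Next I check the projection and descend.

```bash
python3 -c "
from h import *
print(proj('scene',[.5408,.1738,.329]))"; python3 -m handwheel '[[[-0.006,0.0,-0.009,0,0,0],[-0.006,0.03,-0.009,0,0,0],[-0.006,0.06,-0.009,0,0,0],[-0.006,0.09,-0.009,0,0,0],[-0.006,0.105,-0.009,0,0,0],[-0.006,0.113,-0.009,0,0,0],[-0.006,0.113,-0.009,0,0,0],[-0.006,0.113,-0.009,0,0,0]]]'; python3 -c "
from h import *
delta([EP[0],EP[1],.216],YS)
im=snapshot('top');cv2.imwrite('pics/t2.png',cv2.resize(im[160:270,170:290,::-1],None,fx=4,fy=4))
im=snapshot('scene');cv2.imwrite('pics/s3.png',cv2.resize(im[180:330,340:460,::-1],None,fx=4,fy=4))"
```

```text
[399.95470852 216.47110846]
clock: 3.77
tool_pos: [0.5464, 0.1858, 0.2168]
eef_rot: [-0.048, 0.706, -0.705, 0.048]
contact_force: [0.1, 0.6, 1.4]
opening: 1.003
p [0.5464 0.1858 0.2168] shift [0.0011 0.0008 0.0022] turn [ 0.0001 -0.0002 -0.0004] F [0.07 0.64 1.42] op 1.003 t 3.7667
```

View pics/s3.png

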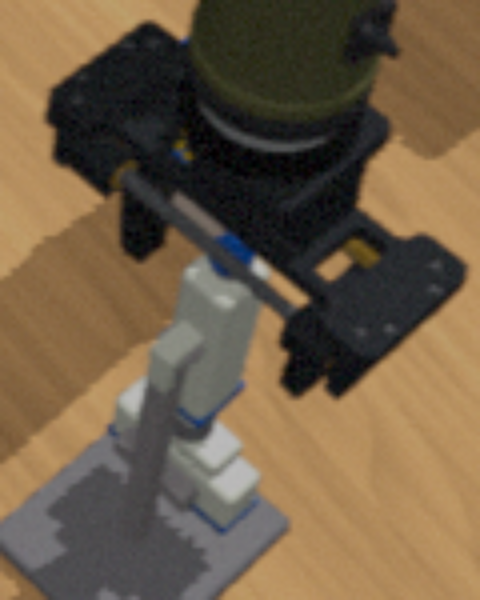

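The handle is between the fingers, with the tips at about (140,250) and (305,385) in the crop and the handle centred near (215,300). Closing now.

```bash
python3 -m handwheel '[[[0,0,0,0,0,0],[0,0,0,0,0,0],[0,0,0,0,0,0],[0,0,0,0,0,0],[0,0,0,0,0,0],[0,0,0,0,0,0],[0,0,0,0,0,0],[0,0,0,0,0,0],[0,0,0,0,0,0],[0,0,0,0,0,0]]]' -1 40; python3 -c "
from h import *
delta([EP[0],EP[1],.216],YS)
im=snapshot('top');a=blob(im[:,:,::-1].copy(),100,125,(200,205,240,235),100,50);print(a)"
```

```text
clock: 4.7
tool_pos: [0.5457, 0.1853, 0.216]
eef_rot: [0.048, -0.705, 0.706, -0.048]
contact_force: [-1.1, -1.4, -0.3]
opening: 0.335
p [0.5457 0.1853 0.216 ] shift [0.0004 0.     0.0018] turn [-0.0002 -0.0001  0.0001] F [-1.1  -1.39 -0.28] op 0.335 t 4.7
[]
```

```bash
python3 -m handwheel '[[[0,-0.01,0,0,0,0],[0,-0.02,0,0,0,0],[0,-0.03,0,0,0,0],[0,-0.045,0,0,0,0],[0,-0.06,0,0,0,0],[0,-0.08,0,0,0,0],[0,-0.095,0,0,0,0],[0,-0.095,0,0,0,0],[0,-0.095,0,0,0,0]]]'; python3 -c "
from h import *
Rz=R.from_euler('z',YR,degrees=True)
t=RK+Rz.apply([-.11,0,0]);print(t)
delta([t[0],t[1],.311],YR)
im=snapshot('scene');cv2.imwrite('pics/s4.png',cv2.resize(im[130:330,300:480,::-1],None,fx=3,fy=3))"
```

```text
clock: 5.5
tool_pos: [0.546, 0.1859, 0.3122]
eef_rot: [-0.047, 0.706, -0.705, 0.049]
contact_force: [-0.3, -0.7, -2.1]
opening: 0.338
[ 0.44467115 -0.1570987   0.        ]
p [0.546  0.1859 0.3122] shift [0.1469 0.0007 0.3261] turn [ 0.0003  0.0989 -0.0006] F [-0.34 -0.66 -2.12] op 0.338 t 5.5
```

View pics/s4.png

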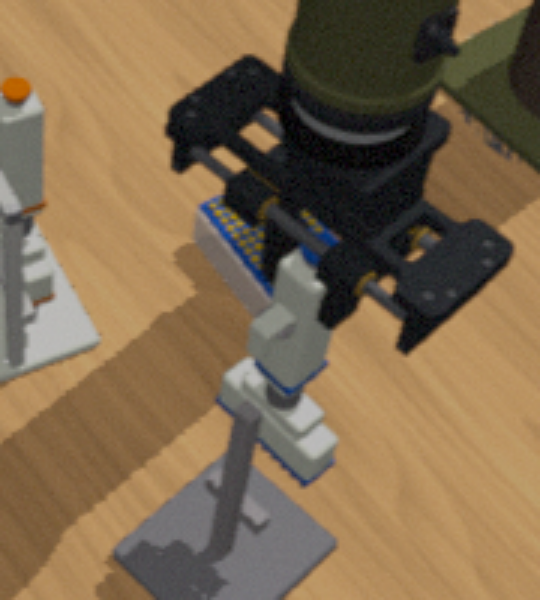

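The pipette is off the stand, upright and in the fingers. Its hook, at crop (270,325), is well clear of the blade top at (243,410). Moving to a point in front of the rack's middle.

```bash
python3 -m handwheel '[[[0.015,0,0,0,0,0],[0.04,0,0,0,0,0],[0.07,0,0.01,0,0.01,0],[0.1,0,0.025,0,0.02,0],[0.125,0,0.05,0,0.035,0],[0.14,0,0.08,0,0.05,0],[0.147,0,0.11,0,0.065,0],[0.147,0,0.145,0,0.08,0],[0.147,0,0.18,0,0.09,0],[0.147,0,0.215,0,0.099,0],[0.147,0,0.25,0,0.099,0],[0.147,0,0.28,0,0.099,0]]]'; python3 -m handwheel '[[[0.008,0,0.025,0,0,0],[0.014,0,0.04,0,0,0],[0.014,0,0.045,0,0,0],[0.014,0,0.045,0,0,0],[0.014,0,0.045,0,0,0]]]';python3 -c "
from h import *
Rz=R.from_euler('z',YR,degrees=True)
t=RK+Rz.apply([-.11,0,0])
delta([t[0],t[1],.311],YR)
im=snapshot('scene');cv2.imwrite('pics/s5.png',cv2.resize(im[60:260,220:460,::-1],None,fx=3,fy=3))"
```

```text
clock: 6.55
tool_pos: [0.4371, -0.1141, 0.3102]
eef_rot: [-0.061, -0.704, 0.705, 0.063]
contact_force: [-0.1, -0.2, -2.4]
opening: 0.337
clock: 6.97
tool_pos: [0.4169, -0.1525, 0.3108]
eef_rot: [0.061, 0.705, -0.704, -0.062]
contact_force: [-0.6, 1.2, -2.0]
opening: 0.338
p [ 0.4169 -0.1525  0.3108] shift [-0.0282 -0.0003 -0.0003] turn [0.0003 0.0002 0.0001] F [-0.57  1.18 -1.96] op 0.338 t 6.9667
```

View pics/s5.png

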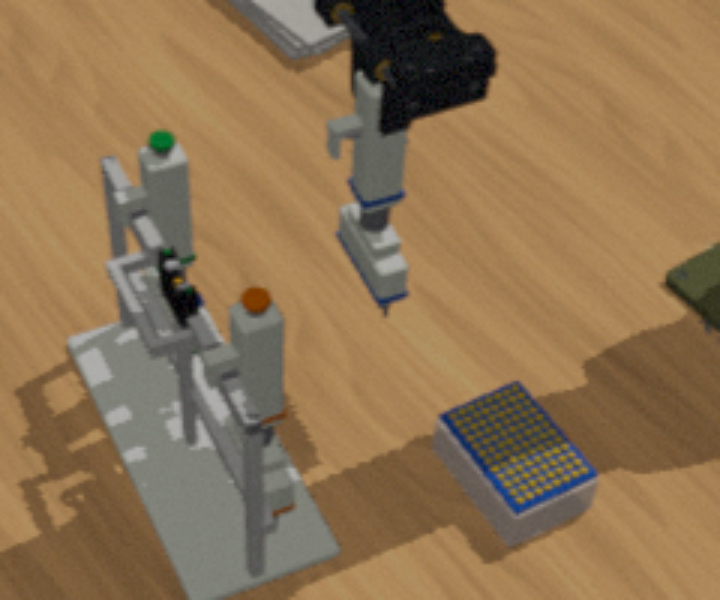

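The pipette hangs straight in front of the rack. The adapter is at (178,290) in the crop and the hook at (340,140). Now I overlay the models, using the estimated poses, to check the offsets.

Run:
```python
from h import *
p,q,s=tool(); im=snapshot("scene")[:,:,::-1].copy()
Rz=R.from_euler('z',YR,degrees=True)
O=np.array([p[0],p[1],p[2]+.019-.205])
def box(x0,x1,y0,y1,z0,z1):
    return [((x,y,z0),(x,y,z1)) for x in(x0,x1) for y in(y0,y1)]+[((x0,y,z),(x1,y,z)) for y in(y0,y1) for z in(z0,z1)]+[((x,y0,z),(x,y1,z)) for x in(x0,x1) for z in(z0,z1)]
E=box(-13,13,-42,42,22,62)+box(34,40,-6,6,158,185)+box(-17,17,-15,15,100,218)
A=box(20,31,-10,10,206,206)+box(22,34,-140,-40,184,206)+box(22,34,40,140,184,206)
def draw(x0,y0,x1,y1,f,items):
    c=cv2.resize(im[y0:y1,x0:x1],None,fx=f,fy=f,interpolation=cv2.INTER_CUBIC)
    for o,L,col in items:
        for a,b in L:
            P=[tuple(np.round((proj("scene",o+Rz.apply(np.array(v)/1e3))+.5-[x0,y0])*f).astype(int).tolist()) for v in(a,b)]
            cv2.line(c,P[0],P[1],col,1)
    return c
a=draw(322,80,372,168,6,[(O,E,(0,0,255))])
nb=[(RK+Rz.apply([0,sg*.091,.03]),E,(0,0,255)) for sg in(1,-1)]
b=draw(245,98,325,186,6,[(RK,A,(255,0,255))]+nb)
cv2.imwrite("pics/o1.png",np.hstack([a,b]))
```

```text
(no output)
```

View pics/o1.png

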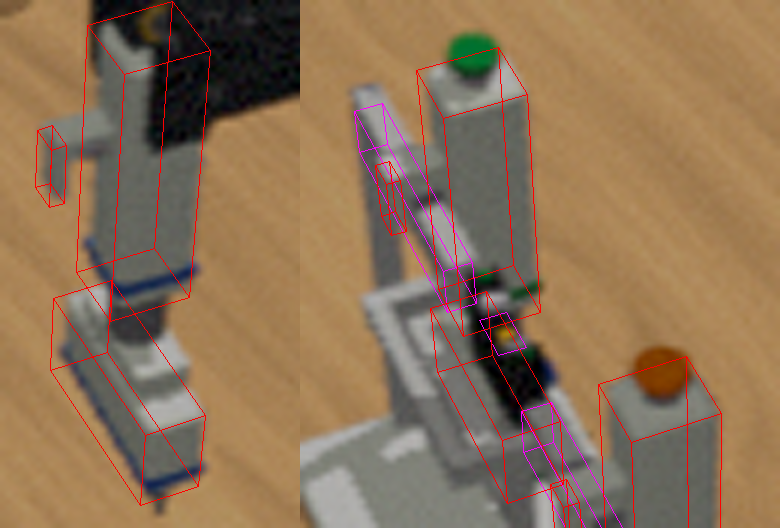

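```bash
cat > fit.py <<'E'
from h import *
from scipy.optimize import minimize
p,q,s=tool(); im=snapshot("scene")[:,:,::-1].copy(); print(p.round(4),s["clock"])
x0,y0,x1,y1=320,95,372,175; f=6
c=cv2.resize(im[y0:y1,x0:x1],None,fx=f,fy=f,interpolation=cv2.INTER_CUBIC)
h=cv2.cvtColor(c,cv2.COLOR_BGR2HSV); m=((h[...,1]<75)&(h[...,2]>75)).astype(np.uint8)
bl=((h[...,0]>95)&(h[...,0]<130)&(h[...,1]>90)).astype(np.uint8); m|=bl
dark=(h[...,2]<60).astype(np.uint8)
m=cv2.morphologyEx(m,cv2.MORPH_CLOSE,np.ones((9,9))); m=cv2.morphologyEx(m,cv2.MORPH_OPEN,np.ones((5,5)))
lim=int((proj("scene",[p[0],p[1],p[2]-.005])[1]-y0)*f)  # use only rows below the finger tips
W=np.ones_like(m); W[dark>0]=0
n,l,st,ce=cv2.connectedComponentsWithStats(m); 
def boxp(x0,x1,y0,y1,z0,z1): return np.array([(x,y,z) for x in(x0,x1) for y in(y0,y1) for z in(z0,z1)])/1e3
B=[boxp(-13,13,-42,42,22,62),boxp(-13,13,-27,27,62,76),boxp(-12,12,-12,12,70,102),boxp(-17,17,-15,15,100,218),boxp(15,40,-7,7,176,185),boxp(34,40,-6,6,158,185)]
def ren(v):
    dx,dz,pit,rol=v; M=np.zeros_like(m); Rr=R.from_euler('z',YR,degrees=True)*R.from_euler('yx',[pit,rol])
    G=np.array([p[0],p[1],p[2]+.019])
    for b in B:
        P=G+Rr.apply(b-[0,0,.205]+[dx,0,dz]); uv=np.array([(proj("scene",X)+.5-[x0,y0])*f for X in P]).astype(np.float32)
        cv2.fillConvexPoly(M,np.round(cv2.convexHull(uv)*16).astype(np.int32),1,shift=4)
    return M
def cost(v): 
    M=ren(np.array(v)*S); return float(((M!=m)&(W>0)).sum())
S=np.array([.005,.005,.03,.03])
E
cat > fit1.py <<'E'
from fit import *
for free in ([1,1,1,1],[1,1,1,0],[1,1,0,0],[0,1,1,0],[0,0,1,1]):
    fr=np.array(free); best=min((minimize(lambda v:cost(v*fr),s0,method="Nelder-Mead",options=dict(initial_simplex=np.array(s0)+np.vstack([np.zeros(4),np.eye(4)*.6]))) for s0 in ([0,0,0,0],[.5,.5,.5,0],[-.5,0,-.5,.3])),key=lambda o:o.fun)
    print(free,best.fun,(best.x*fr*S).round(4))
v=best.x*fr*S
o=min((minimize(cost,s0,method="Nelder-Mead") for s0 in ([.5,.5,.5,.1],)),key=lambda o:o.fun)
M=ren(o.x*S); d=c.copy(); ct,_=cv2.findContours(M,0,1); cv2.drawContours(d,ct,-1,(0,0,255),1)
e=cv2.cvtColor(m*200,cv2.COLOR_GRAY2BGR); cv2.drawContours(e,ct,-1,(0,0,255),1); cv2.imwrite("pics/f1.png",np.hstack([d,e]))
E
python3 fit1.py
```

```text
[ 0.4173 -0.152   0.311 ] 7.0667Traceback (most recent call last):
  File "fit1.py", line 3, in <module>
    fr=np.array(free); best=min((minimize(lambda v:cost(v*fr),s0,method="Nelder-Mead",options=dict(initial_simplex=np.array(s0)+np.vstack([np.zeros(4),np.eye(4)*.6]))) for s0 in ([0,0,0,0],[.5,.5,.5,0],[-.5,0,-.5,.3])),key=lambda o:o.fun)
                            ~~~^^^^^^^^^^^^^^^^^^^^^^^^^^^^^^^^^^^^^^^^^^^^^^^^^^^^^^^^^^^^^^^^^^^^^^^^^^^^^^^^^^^^^^^^^^^^^^^^^^^^^^^^^^^^^^^^^^^^^^^^^^^^^^^^^^^^^^^^^^^^^^^^^^^^^^^^^^^^^^^^^^^^^^^^^^^^^^^^^^^^^^^^^^^^^^^^^^^^^^^^^^^^^^^
  File "fit1.py", line 3, in <genexpr>
    fr=np.array(free); best=min((minimize(lambda v:cost(v*fr),s0,method="Nelder-Mead",options=dict(initial_simplex=np.array(s0)+np.vstack([np.zeros(4),np.eye(4)*.6]))) for s0 in ([0,0,0,0],[.5,.5,.5,0],[-.5,0,-.5,.3])),key=lambda o:o.fun)
                                 ~~~~~~~~^^^^^^^^^^^^^^^^^^^^^^^^^^^^^^^^^^^^^^^^^^^^^^^^^^^^^^^^^^^^^^^^^^^^^^^^^^^^^^^^^^^^^^^^^^^^^^^^^^^^^^^^^^^^^^^^^^^^^^^^^^^^^^
    res = _minimize_neldermead(fun, x0, args, callback, bounds=bounds,

[... 313 characters left out ...]
*.6]))) for s0 in ([0,0,0,0],[.5,.5,.5,0],[-.5,0,-.5,.3])),key=lambda o:o.fun)
                                                   ~~~~^^^^^^
  File "fit.py", line 23, in cost
    M=ren(np.array(v)*S); return float(((M!=m)&(W>0)).sum())
  File "fit.py", line 19, in ren
    P=G+Rr.apply(b-[0,0,.205]+[dx,0,dz]); uv=np.array([(proj("scene",X)+.5-[x0,y0])*f for X in P]).astype(np.float32)
                                                        ~~~~^^^^^^^^^^^
  File "h.py", line 16, in proj
    k=get_calibration(c); T=np.array(k["T"]); q=T[:3,:3].T@(np.asarray(X)-T[:3,3]); return np.array([q[0]/q[2]*k["fx"]+k["cx"],q[1]/q[2]*k["fy"]+k["cy"]])
ValueError: time passes only in moves, steps and waits
```

```bash
sed -i '/^def ray/i _gc=get_calibration\nfrom functools import lru_cache\nget_calibration=lru_cache(None)(_gc)' h.py; python3 fit1.py
```

```text
[ 0.4172 -0.152   0.3111] 7.1167
[1, 1, 1, 1] 6296.0 [-0.0018  0.0013  0.0187 -0.0238]
[1, 1, 1, 0] 6599.0 [-0.0005  0.0033  0.0191  0.    ]
[1, 1, 0, 0] 6870.0 [-0.003   0.0034 -0.      0.    ]
[0, 1, 1, 0] 6631.0 [ 0.      0.0036  0.0222 -0.    ]
[0, 0, 1, 1] 6494.0 [-0.      0.      0.0331 -0.0316]
```

View pics/f1.png

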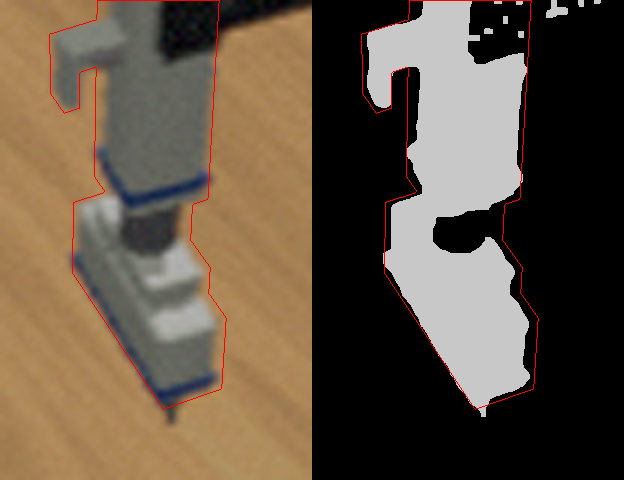

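The fit shows the pipette upright to about 0.02 rad (within its noise) and the offset in hand under 3 mm, with the hook at crop (70,70). Now moving forward over the adapter.

```bash
cat >> h.py <<'E'
def go(x,y,z):
    t=RK+R.from_euler('z',YR,degrees=True).apply([x,y,0]); delta([t[0],t[1],z],YR)
E
python3 -c "
from h import *
go(.001,.0005,.311)"
```

```text
p [ 0.4171 -0.1522  0.3111] shift [-1.389e-01  1.000e-04 -2.000e-04] turn [ 0.0002  0.0007 -0.0001] F [-0.86  0.13 -2.28] op 0.341 t 7.1667
```

```bash
python3 -m handwheel '[[[-0.01,0,0,0,0,0],[-0.025,0,0,0,0,0],[-0.045,0,0,0,0,0],[-0.065,0,0,0,0,0],[-0.085,0,0,0,0,0],[-0.105,0,0,0,0,0],[-0.12,0,0,0,0,0],[-0.131,0,0,0,0,0],[-0.137,0,0,0,0,0],[-0.139,0,0,0,0,0],[-0.139,0,0,0,0,0],[-0.139,0,0,0,0,0]]]'; python3 -c "
from h import *
go(.001,.0005,.311)
im=snapshot('scene');cv2.imwrite('pics/s6.png',cv2.resize(im[50:210,240:350,::-1],None,fx=4,fy=4)[:600])"
```

```text
clock: 8.17
tool_pos: [0.5529, -0.1776, 0.311]
eef_rot: [-0.061, -0.704, 0.704, 0.062]
contact_force: [-0.1, 0.6, -1.7]
opening: 0.338
p [ 0.5529 -0.1776  0.311 ] shift [-0.0008 -0.     -0.0019] turn [-0.     -0.      0.0003] F [-0.09  0.65 -1.69] op 0.338 t 8.1667
```

View pics/s6.png

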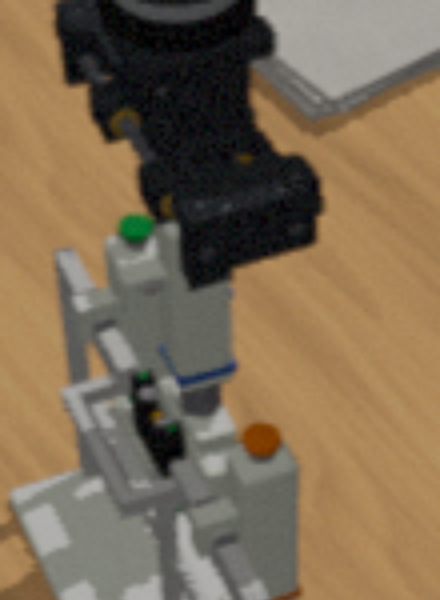

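The pipette is behind and above the adapter. The hook is in front of the green handle at (145,275), and the adapter is at (155,415). The neighbours have not moved. I let it settle, then lower.

```bash
python3 -m handwheel '[[[0,0,0,0,0,0],[0,0,0,0,0,0],[0,0,0,0,0,0],[0,0,0,0,0,0]]]'; python3 -c "
from h import *
go(.001,.0005,.245)"
```

```text
clock: 8.55
tool_pos: [0.5533, -0.1778, 0.3113]
eef_rot: [-0.062, -0.704, 0.704, 0.062]
contact_force: [0.4, 0.2, -2.8]
opening: 0.339
p [ 0.5533 -0.1778  0.3113] shift [-0.0004  0.0663 -0.002 ] turn [-0.     -0.0001 -0.0001] F [ 0.36  0.24 -2.76] op 0.339 t 8.55
```

```bash
python3 -m handwheel '[[[0,0,-0.002,0,0,0],[0,0.008,-0.002,0,0,0],[0,0.02,-0.002,0,0,0],[0,0.032,-0.002,0,0,0],[0,0.044,-0.002,0,0,0],[0,0.054,-0.002,0,0,0],[0,0.061,-0.002,0,0,0],[0,0.065,-0.002,0,0,0],[0,0.066,-0.002,0,0,0],[0,0.066,-0.002,0,0,0],[0,0.066,-0.002,0,0,0]]]'; python3 -c "
from h import *
go(.001,.0005,.245)
im=snapshot('scene');cv2.imwrite('pics/s7.png',cv2.resize(im[70:210,240:350,::-1],None,fx=4,fy=4))"
```

```text
clock: 9.47
tool_pos: [0.5542, -0.1759, 0.2456]
eef_rot: [-0.062, -0.704, 0.704, 0.061]
contact_force: [0.3, 0.5, -1.7]
opening: 0.337
p [ 0.5542 -0.1759  0.2456] shift [0.0002 0.0006 0.    ] turn [-0.     -0.0001 -0.0004] F [ 0.29  0.49 -1.65] op 0.337 t 9.4667
```

View pics/s7.png

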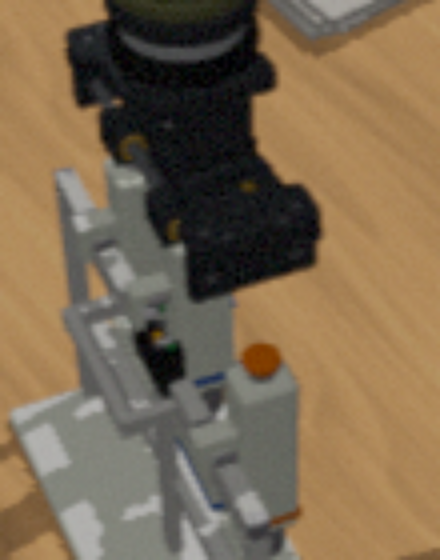

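The hook at (145,285) sits straight above the adapter at (157,345). The neighbours are untouched. Now lowering by feel.

```bash
python3 -m handwheel '[[[0,0.003,0,0,0,0],[0,0.006,0,0,0,0],[0,0.009,0,0,0,0],[0,0.012,0,0,0,0],[0,0.012,0,0,0,0]]]'; python3 -m handwheel '[[[0,0.001,0,0,0,0],[0,0.002,0,0,0,0],[0,0.003,0,0,0,0],[0,0.003,0,0,0,0],[0,0.003,0,0,0,0]]]'; python3 -c "
from h import *
go(.001,.0005,.226)"
```

```text
clock: 9.93
tool_pos: [0.5533, -0.1757, 0.2323]
eef_rot: [0.061, 0.704, -0.704, -0.062]
contact_force: [0.2, -0.5, -2.0]
opening: 0.336
clock: 10.35
tool_pos: [0.5538, -0.1758, 0.2301]
eef_rot: [-0.062, -0.704, 0.704, 0.062]
contact_force: [-1.0, -0.3, -1.4]
opening: 0.339
p [ 0.5538 -0.1758  0.2301] shift [-0.0003  0.0041  0.0001] turn [-0.     -0.0001  0.    ] F [-1.04 -0.34 -1.4 ] op 0.339 t 10.35
```

Still free. Continuing in 2 mm steps.

```bash
python3 -m handwheel '[[[0,0.001,0,0,0,0],[0,0.002,0,0,0,0],[0,0.002,0,0,0,0],[0,0.002,0,0,0,0]]]'
```

```text
clock: 10.68
tool_pos: [0.5538, -0.1758, 0.2281]
eef_rot: [-0.062, -0.704, 0.704, 0.062]
contact_force: [-0.2, -0.4, -2.5]
opening: 0.336
```

```bash
python3 -m handwheel '[[[0,0.001,0,0,0,0],[0,0.002,0,0,0,0],[0,0.002,0,0,0,0],[0,0.002,0,0,0,0]]]'
```

```text
clock: 11.02
tool_pos: [0.5537, -0.1758, 0.226]
eef_rot: [-0.062, -0.704, 0.704, 0.062]
contact_force: [0.1, 0.4, -3.1]
opening: 0.339
```

```bash
python3 -m handwheel '[[[0,0.001,0,0,0,0],[0,0.002,0,0,0,0],[0,0.002,0,0,0,0],[0,0.002,0,0,0,0]]]'
```

```text
clock: 11.35
tool_pos: [0.5538, -0.1758, 0.224]
eef_rot: [-0.062, -0.704, 0.704, 0.062]
contact_force: [-1.2, 0.1, -1.7]
opening: 0.338
```

```bash
python3 -m handwheel '[[[0,0.001,0,0,0,0],[0,0.002,0,0,0,0],[0,0.002,0,0,0,0],[0,0.002,0,0,0,0]]]'
```

```text
clock: 11.68
tool_pos: [0.5537, -0.1758, 0.222]
eef_rot: [-0.062, -0.704, 0.704, 0.062]
contact_force: [0.0, -0.2, -1.8]
opening: 0.339
```

```bash
python3 -m handwheel '[[[0,0.001,0,0,0,0],[0,0.002,0,0,0,0],[0,0.002,0,0,0,0],[0,0.002,0,0,0,0]]]'
```

```text
clock: 12.02
tool_pos: [0.5537, -0.1758, 0.22]
eef_rot: [-0.062, -0.704, 0.704, 0.062]
contact_force: [0.5, -0.0, -1.6]
opening: 0.339
```

```bash
python3 -m handwheel '[[[0,0.001,0,0,0,0],[0,0.002,0,0,0,0],[0,0.002,0,0,0,0],[0,0.002,0,0,0,0]]]'
```

```text
clock: 12.35
tool_pos: [0.5541, -0.1761, 0.2185]
eef_rot: [-0.062, -0.704, 0.705, 0.061]
contact_force: [-0.4, -0.8, 0.7]
opening: 0.337
```

First contact is at TCP z ≈ 0.219, with the force up about 2.7 N. Next is 1 mm steps.

```bash
python3 -m handwheel '[[[0,0.001,0,0,0,0],[0,0.001,0,0,0,0],[0,0.001,0,0,0,0]]]'
```

```text
clock: 12.6
tool_pos: [0.5545, -0.1759, 0.2177]
eef_rot: [-0.062, -0.704, 0.705, 0.061]
contact_force: [0.6, -1.0, 3.7]
opening: 0.338
```

```bash
python3 -m handwheel '[[[0,0.001,0,0,0,0],[0,0.001,0,0,0,0],[0,0.001,0,0,0,0]]]'
```

```text
clock: 12.85
tool_pos: [0.5547, -0.1759, 0.2164]
eef_rot: [-0.062, -0.704, 0.704, 0.061]
contact_force: [1.5, -0.1, 2.8]
opening: 0.336
```

```bash
python3 -m handwheel '[[[0,0.001,0,0,0,0],[0,0.001,0,0,0,0],[0,0.001,0,0,0,0]]]'
```

```text
clock: 13.1
tool_pos: [0.5536, -0.1757, 0.2146]
eef_rot: [0.062, 0.704, -0.704, -0.062]
contact_force: [1.1, -0.6, -0.2]
opening: 0.336
```

```bash
python3 -m handwheel '[[[0,0.001,0,0,0,0],[0,0.002,0,0,0,0],[0,0.002,0,0,0,0],[0,0.002,0,0,0,0]]]'
```

```text
clock: 13.43
tool_pos: [0.5532, -0.1757, 0.2128]
eef_rot: [0.061, 0.704, -0.704, -0.062]
contact_force: [0.5, -0.1, 0.1]
opening: 0.337
```

```bash
python3 -m handwheel '[[[0,0.001,0,0,0,0],[0,0.001,0,0,0,0],[0,0.001,0,0,0,0]]]'
```

```text
clock: 13.68
tool_pos: [0.5533, -0.1757, 0.2119]
eef_rot: [0.061, 0.704, -0.704, -0.062]
contact_force: [-1.9, -0.1, -0.4]
opening: 0.34
```

```bash
python3 -m handwheel '[[[0,0.001,0,0,0,0],[0,0.001,0,0,0,0],[0,0.001,0,0,0,0]]]'
```

```text
clock: 13.93
tool_pos: [0.5533, -0.1757, 0.2108]
eef_rot: [0.061, 0.704, -0.704, -0.062]
contact_force: [-0.9, -0.3, -2.5]
opening: 0.341
```

```bash
python3 -m handwheel '[[[0,0.001,0,0,0,0],[0,0.001,0,0,0,0],[0,0.001,0,0,0,0]]]'
```

```text
clock: 14.18
tool_pos: [0.5534, -0.1758, 0.2098]
eef_rot: [0.061, 0.704, -0.704, -0.062]
contact_force: [-2.2, 0.2, -1.1]
opening: 0.336
```

```bash
python3 -m handwheel '[[[0,0.001,0,0,0,0],[0,0.001,0,0,0,0],[0,0.001,0,0,0,0]]]'
```

```text
clock: 14.43
tool_pos: [0.5537, -0.1759, 0.2094]
eef_rot: [-0.062, -0.704, 0.704, 0.062]
contact_force: [-2.5, 1.0, 2.4]
opening: 0.336
```

```bash
python3 -m handwheel '[[[0,0.001,0,0,0,0],[0,0.001,0,0,0,0],[0,0.001,0,0,0,0]]]'
```

```text
clock: 14.68
tool_pos: [0.5542, -0.1759, 0.2085]
eef_rot: [-0.062, -0.704, 0.705, 0.061]
contact_force: [-2.5, -0.4, 5.4]
opening: 0.342
```

```bash
python3 -m handwheel '[[[0,0.001,0,0,0,0],[0,0.001,0,0,0,0],[0,0.001,0,0,0,0]]]'
```

```text
clock: 14.93
tool_pos: [0.5545, -0.1762, 0.2078]
eef_rot: [-0.063, -0.704, 0.705, 0.061]
contact_force: [-1.6, 0.1, 7.1]
opening: 0.339
```

```bash
python3 -m handwheel '[[[0,0.001,0,0,0,0],[0,0.001,0,0,0,0],[0,0.001,0,0,0,0]]]'
```

```text
clock: 15.18
tool_pos: [0.5545, -0.1763, 0.2076]
eef_rot: [-0.063, -0.704, 0.705, 0.061]
contact_force: [-4.2, -0.4, 12.6]
opening: 0.342
```

The hook is rigidly seated: total travel after first contact was about 11.8 mm, with about 14 N of push. I hold it there for 0.4 s, ease off 1 mm, then open.

```bash
python3 -m handwheel '[[[0,0,0,0,0,0],[0,0,0,0,0,0],[0,0,0,0,0,0],[0,0,0,0,0,0],[0,-0.001,0,0,0,0],[0,-0.001,0,0,0,0]]]'; python3 -m handwheel '[[[0,0,0,0,0,0],[0,0,0,0,0,0],[0,0,0,0,0,0],[0,0,0,0,0,0],[0,0,0,0,0,0],[0,0,0,0,0,0]]]' 0.3
```

```text
clock: 15.68
tool_pos: [0.5546, -0.1763, 0.2079]
eef_rot: [-0.063, -0.704, 0.705, 0.061]
contact_force: [-2.1, -0.5, 4.6]
opening: 0.339
clock: 16.18
tool_pos: [0.5538, -0.1757, 0.2069]
eef_rot: [0.062, 0.704, -0.704, -0.062]
contact_force: [-0.8, 0.0, 0.2]
opening: 0.649
```

Released, with no force left on the tool. Rising straight up, then moving away.

```bash
python3 -m handwheel '[[[0,-0.005,0,0,0,0],[0,-0.012,0,0,0,0],[0,-0.025,0,0,0,0],[0,-0.045,0,0,0,0],[0,-0.075,0,0,0,0],[0,-0.11,0,0,0,0],[0,-0.15,0,0,0,0],[0.04,-0.15,0,0,0,0],[0.08,-0.15,0,0,0,0],[0.12,-0.15,0,0,0,0],[0.12,-0.15,0,0,0,0],[0.12,-0.15,0,0,0,0]]]'
python3 - <<'E'
from h import *
s=snapshot("scene")[:,:,::-1].copy();t=snapshot("top")[:,:,::-1].copy()
for n,lo,hi in [("blue",100,125),("orange",5,12),("green",50,85)]:
    print(n,"scene",blob(s,lo,hi,(255,90,325,175),110,50)[:2],"top",blob(t,lo,hi,(325,190,440,235),110,50)[:2])
print("reagent",[np.round(b["bbox"],1).tolist() for b in boxes_of("reagent","top")][:1])
a=cv2.resize(s[70:220,240:350],None,fx=4,fy=4);b=cv2.resize(t[150:300,310:400+60],None,fx=2.3,fy=2.3)
b=cv2.copyMakeBorder(b,0,600-b.shape[0],0,0,cv2.BORDER_CONSTANT);cv2.imwrite("pics/e1.png",np.hstack([a,b]))
E
```

```text
clock: 17.18
tool_pos: [0.4332, -0.1548, 0.3579]
eef_rot: [-0.062, -0.704, 0.705, 0.062]
contact_force: [0.5, 0.2, 0.5]
opening: 0.654
blue scene [(49, [288.57, 134.73], [285, 132, 8, 7])] top [(57, [380.19, 216.46], [376, 213, 9, 8])]
orange scene [(2, [306.5, 163.0], [306, 163, 2, 1]), (1, [301.0, 161.0], [301, 161, 1, 1])] top [(12, [337.5, 209.92], [336, 205, 6, 9]), (3, [340.33, 205.33], [340, 205, 2, 2])]
green scene [(45, [273.31, 106.73], [270, 104, 8, 7]), (2, [282.5, 156.0], [282, 156, 2, 1])] top [(54, [422.39, 223.39], [419, 220, 8, 8]), (3, [370.33, 204.33], [370, 204, 2, 2])]
reagent [[209.2, 136.1, 232.8, 153.8]]
```

View pics/e1.png

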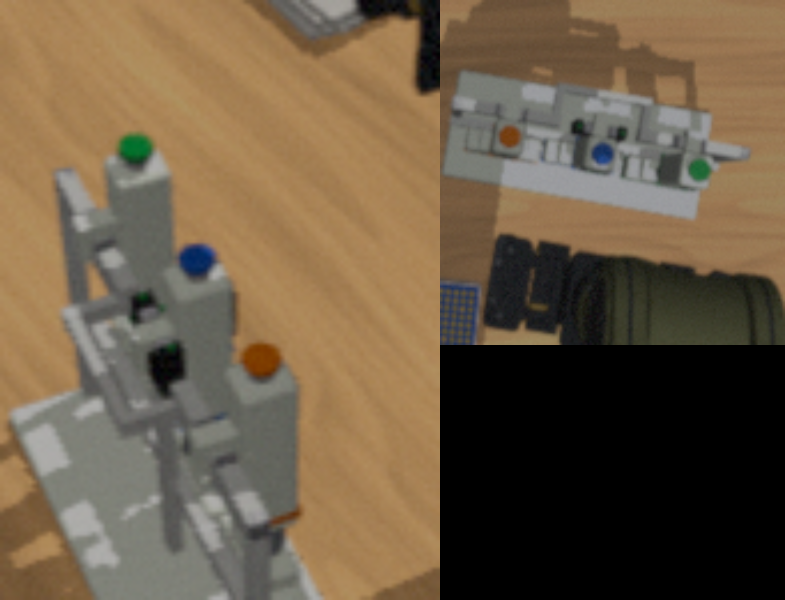

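The pipette hangs upright on the adapter, with its blue button at (197,260) in line between green and orange, and the hook between the cheeks at (155,340). One numeric check of height and neighbours before I hand in.

Run:
```python
from h import *
s=snapshot("scene")[:,:,::-1].copy();t=snapshot("top")[:,:,::-1].copy()
Rz=R.from_euler('z',YR,degrees=True)
for n,p in [("blue",(288.57,134.73,380.19,216.46))]:
    x,e=tri(p[:2],p[2:]);print(n,x.round(4),"rack",Rz.inv().apply(x-RK).round(4))
print("orange top",blob(t,5,18,(325,195,355,222),100,50)[:1],"scene",blob(s,5,12,(296,155,312,166),100,50)[:1])
print(blob(s,100,125,(280,125,300,140),110,50)[:1],r.get_state()["clock"])
```

```text
blue [ 0.5526 -0.175   0.2536] rack [-0.0006  0.0011  0.2536]
orange top [(68, [339.97, 208.94], [336, 205, 9, 9])] scene [(3, [308.0, 162.0], [307, 161, 3, 3])]
[(52, [288.6, 134.52], [285, 131, 8, 8])] 17.4333
```

```bash
python3 -c "
from plant import job
print(job.finish_job())"
```

```text
the job is handed in; nothing more can be done
None
```

The electronic pipette now hangs released and upright on the charging adapter, and I handed the job in at 17.4 s. No verdict was reported, and I did not read the charging pin's travel directly. That it is pressed in is inferred from the evidence below.

- **Move:** I gripped the pipette by its handle, lifted it 95 mm off the stand, carried it in front of the rack and lowered it between the two neighbours.
- **Press:** The beads met the rollers with the tool at about z = 0.219 m. The push peaked at about 6 N and then dropped as they snapped past. The hook stopped firmly 11.8 mm lower, against an expected 11 mm, with about 14 N of push. I held it 0.4 s, eased off 1 mm, opened the fingers and rose clear.
- **Seating:** The blue button sits within about 1 mm of the middle place in the rack's frame. It is 8.4 mm lower than it was on the stand. The tool was 8.2 mm lower when pressed home than at the grip, so the pipette did not spring back up.
- **Neighbours:** The green and orange buttons are at the same top-view pixels as at the start.
- **Less certain checks:** The orange pipette could not be confirmed numerically in the scene view, because that colour filter failed, though it looks unchanged in the picture. The bottle's detected box came out wider than at the start, but its centre moved only about a pixel and the arm never went near it.
- **Mid-carry fit:** A rough image fit while the pipette was held suggested a tilt of about 0.02 rad, which is within the fit's noise.

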